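# Load a reactor sight glass under the stage clips of an inspection microscope

## Robot

A 6-joint arm with a two-finger parallel gripper is mounted at the origin on the work surface. World frame = base frame: x ahead of the robot, y to its left, z up, the work surface at z = 0. Lengths are in m, angles in rad, forces in N, time in s.
With the tool pointing down it reaches from about 0.4 to 0.825 m from the base axis. Payload 7 kg.
Tool frame: the origin (TCP) lies on the centre line of the jaws, within the pads' length; the fingertips stand 22 mm ahead of it and the grasp point (between the pads) lies 3 mm ahead of it (arm.tcp_to_tips is the distance from the TCP to the fingertips, in m); z points along the fingers, y is the line along which they close (so a half turn about z gives the same grasp; the last joint's range is limited). The gripper opens to 88 mm and grips with 3 to 60 N. Pads are 19 mm wide; open, the fingers measure 130 mm over their backs; the gripper's body (78 mm by 193 mm) begins 47 mm behind the grasp point.
Start: joints at [1.451, 0.359, 0.012, 0, -1.224, -0.288], TCP at [0.268, 0.62, 0.249] pointing down, gripper open.
Joint ranges: [-3.07, 3.07], [-1.43, 2.12], [-1.02, 1.25], [-3.03, 1.67], [-3.05, -0], [-3.03, 3.03]. Speed limits (rad/s): [2.39, 2.39, 3.01, 3.14, 3.14, 3.14].

## Interface

Orientations are given as [roll, pitch, yaw] about the fixed x, y, z axes, in that order (R = Rz(yaw) Ry(pitch) Rx(roll)).
In Python, from station import arm gives the robot as it stands.
- The arm moves only by the tool jog_arm, never from a script. Its argument "targets" is a list of rows, each an object of numbers: "dx", "dy", "dz": the shift along the tool's x, y, z in mm; "rx", "ry", "rz": the turn, a rotation vector about the tool's x, y, z in rad; "gripper": the closure, from 0 (fully open) to 1 (shut). In form: [{"dx": .., "dy": .., "dz": .., "rx": .., "ry": .., "rz": .., "gripper": ..}, ...]. A call has exactly 8 rows; each row is the pose to reach, as a shift and turn from the pose commanded when the call began, along the tool's axes at that moment; what a row does not reach only later rows make up. A row lasts 1/12 s, in which the tool goes at most 41.7 mm and 7.16 degrees, less where a joint would pass 70% of its speed; a pose out of reach is approached as far as the arm can. A call with a gripper value outside its range is refused whole. The fingers move at their own pace and stop on an object; "force" is the grip in N (left out, the last holds). Time passes only in rows, so rows that repeat a pose let the fingers close, or fill a call up. It gives the time, the measured TCP pose, the force, the opening and the grip force at its end, in the units of the state.
- arm.get_state(): the state, without advancing time (a new reading comes with each control period).
- arm.grab_frame(name): name is "scene" or "top" or "wrist"; returns a dict with "frame" (420x560x3 uint8, red, green, blue), "z_map" (420x560 float32, m along the optical axis (not along the pixel's ray), 0 where there is no reading), "fx", "fy", "cx", "cy" (pixels), "view" (4x4, takes a point from world to camera coordinates). Camera axes: x right, y down, z forward; pixel columns grow to the right and rows downward; lengths in m; the calibration is good to about 2 mm. A picture is of the moment at which its call begins.
- arm.job_done(): hands the job in; it is judged then, once.
The state is a dict: "t": time; "q": joint angles; "qd": joint speeds; "joint_efforts": joint torques, N m; "eef_pos": TCP position; "ee_rot": TCP orientation; "force": force on the tool from outside, world axes, zero at the start; "moment": the same for the moment, N m; "width": finger opening in m; "gripper_force": force on a finger pad.
Only numpy, scipy, OpenCV 4.12 (cv2) and the standard library are available. Lean on these libraries where they do the work, as an engineer would, in place of code of your own. Each camera call takes 0.05 s, during which the arm holds its last target. There are 200 camera calls.

## Task

Take the sight glass from the blue mat and, lying flat on the microscope stage, slide it in from the stage's front under the two sprung stage clips until it is fully home against the end stop and both clips have snapped down behind its near edge. Go gently: do not press the glass hard on the stage, do not ram it into the stop and do not overbend the clips. Then let go; leave the steel blanking plate, the jar, the bottle and the wrench where they are.

Things in the scene. Friction and masses are not known exactly. Their poses are not given: they have to be found in the camera images.
- glass: the sight glass to load: clear greenish flat glass plate, 84 mm long (its x axis), 56 mm wide (y), 8 mm thick, about 85 g; starts flat on the blue mat (4 mm thick, fixed to the bench); its two ends are alike; origin at the centre of its underside, z up
- blank: dark steel blanking plate of the same 84 x 56 x 8 mm, about 290 g, on the same mat with its centre about 130 mm from that of the glass; not to be moved; origin at the centre of its underside
- scope: compact inverted microscope fixed to the bench; flat black stage on top, 165 mm above the bench, with only clips, guides and stop on it. Origin on the bench under the optical axis; +x is the way the glass is slid in (roughly away from the robot), y across, z up. The stage spans x = -168 to +78 mm, y = +-90 mm; forward of x = -75 mm it is bare
- stage_centre (a point): point on the stage's top surface in the middle of the flush 40 mm square window, on the optical axis; axes as scope. The loaded glass has its centre within about 2 mm of it
- guide_mouth (a point): point on the stage top midway between the flared mouths of the two steel side guides, 8 mm in front of stage_centre. The guides, 6 mm high, stand at both sides from x = 2 to 42 mm of the scope with inner faces at y = +-30 mm; the mouths flare out to y = +-39 mm here
- stop: adjustable end stop, a fixed, rigid aluminium bar on the stage, 62 mm across, 7 mm high; the last user left its face 40 to 44 mm beyond stage_centre. Origin at the foot of the middle of its face, at stage height; axes as scope. The glass is home when its far end touches the face: its centre is then at x = -42 mm in this frame
- clip_left (a joint): lift (rad) of the stage clip at y = +20 mm of the scope, a sprung steel strip 8 mm wide, hinged at x = 54 mm, 11 mm above the stage. 0 = down, as at the start; more = front end lifted, stopped at 0.2. About 0.06 with its heel riding on the glass, under 0.012 snapped down behind the home glass. It presses with 1.3 N at the heel when down, 2 N when riding
- clip_right (a joint): the same for the like clip at y = -20 mm of the scope. Both clips together resist the slide with about 7 to 11 N while the glass lifts the toes and 4 to 7 N while they ride on it; the push falls away for a moment as they snap down, is again 3 to 6 N (pads rubbing), and then rises when the glass meets the stop; pressing down adds rubbing
- clip_left_toe (a point): tip of the left clip's upturned toe, at y = +20 mm, x = -70 mm of the scope, 14 mm above the stage when down; moves with the clip. From here the toe slopes down 28 degrees to the heel; glass pushed under it lifts the clip
- clip_right_toe (a point): the same for the right clip, at y = -20 mm of the scope
- clip_left_heel (a point): lowest point of the left clip's heel, 2 mm above the stage when down, x = -49 mm, y = +20 mm of the scope. The heel's catching face, at x = -46 mm, drops behind the near edge of the home glass; from there to x = -33 mm a flat pad presses on the glass's top, and the strip beyond it clears the glass
- clip_right_heel (a point): the same for the right clip, at y = -20 mm of the scope
- jar: clear jar with an orange lid, 60 mm across, 65 mm tall; not to be disturbed; origin at the centre of its underside
- bottle: amber bottle with a black cap, 56 mm across, 120 mm tall; not to be disturbed; origin at the centre of its underside
- wrench: steel wrench 160 mm long lying on the bench; not to be disturbed
Mind the look-alikes: they are no part of the job. What is shaped like the glass but orange is not meant.

How it is judged:
By the outcome, as a careful person would: the job done as asked, in the order asked, and still so for the second after the job is handed in, with the robot touching nothing.
It also fails if it takes over 69 s, if anything falls off the work surface, if the arm or the gripper's body presses on something with over 40 N, if the wrist force passes 120 N, or if a joint passes its speed limit or range.

## Working session

There is one attempt and no reset: what is moved stays moved. The work goes in short steps, Python scripts to look and compute and a tool call to move; the robot and the scene stay as the last step left them, time stands still between calls to the robot, and variables do not carry over. Pictures are saved under pics/ and viewed, at most 10 in all, crops included, and the job is handed in when it is done.

Besides the shell and the picture viewer there is one more tool, called after "Emit:" by a JSON object that holds its "name" and its "arguments", one argument or row to a line. jog_arm: Moves the arm, as the interface text tells. Its arguments: {"type":"object","properties":{"targets":{"type":"array","items":{"type":"object","properties":{"dx":{"type":"number"},"dy":{"type":"number"},"dz":{"type":"number"},"rx":{"type":"number"},"ry":{"type":"number"},"rz":{"type":"number"},"gripper":{"type":"number"}}}},"force":{"type":"number"}},"required":["targets"]}

```bash
ls; mkdir -p pics; cat > h.py <<'E'
import numpy as np, cv2
from station import arm
def grab(n,save=None):
    f=arm.grab_frame(n)
    if save: cv2.imwrite('pics/'+save,cv2.cvtColor(f['frame'],cv2.COLOR_RGB2BGR))
    return f
def onplane(f,u,v,z):
    V=np.array(f['view']); R=V[:3,:3]; c=-R.T@V[:3,3]
    d=R.T@np.array([(u-f['cx'])/f['fx'],(v-f['cy'])/f['fy'],1.])
    return c+d*(z-c[2])/d[2]
def proj(f,p):
    V=np.array(f['view']); q=V[:3,:3]@np.array(p)+V[:3,3]
    return np.array([f['fx']*q[0]/q[2]+f['cx'],f['fy']*q[1]/q[2]+f['cy']])
E
python3 - <<'E'
from h import *
import pickle
fs={n:grab(n,n+'1.png') for n in ('scene','top')}
pickle.dump(fs,open('f1.pkl','wb'))
for f in fs.values(): print(f['fx'],np.round(f['view'],3).tolist())
s=arm.get_state(); print(s['t'],s['eef_pos'],s['ee_rot'],s['width'],s['force'])
E
```

```text
pics
390.7930837972248 [[-0.697, 0.718, -0.007, 0.353], [0.452, 0.431, -0.781, -0.133], [-0.558, -0.547, -0.624, 1.353], [0.0, 0.0, 0.0, 1.0]]
438.2680093513699 [[0.015, -1.0, -0.004, -0.009], [-0.98, -0.014, -0.199, 0.53], [0.199, 0.007, -0.98, 1.195], [0.0, 0.0, 0.0, 1.0]]
0.1 [0.26758936 0.6192505  0.24772373] [ 3.14010636e+00 -1.64537382e-04 -4.07942312e-01] 0.08763252573467624 [-0.18514583 -0.54505423 -0.05715577]
```

View pics/top1.png

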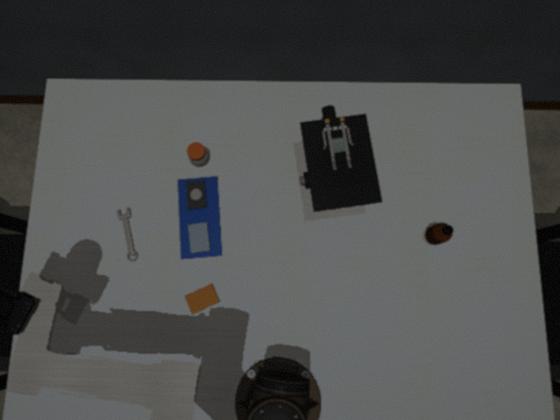

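View pics/scene1.png

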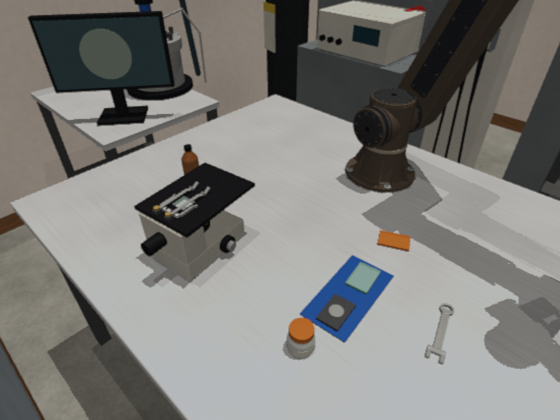

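Top view: glass candidates are the pale greenish plate on the mat at (199,238), the dark steel plate with a disc at (197,194), and the orange plate at (202,299). I choose (199,238): it is clear and greenish. In the scene view it is at (363,277). The stage is at (340,160), with the clips' toes pointing towards the robot.

```bash
python3 - <<'E'
from h import *
import pickle
fs=pickle.load(open('f1.pkl','rb'))
f=fs['top'];im=f['frame'].astype(int)
r,g,b=im[...,0],im[...,1],im[...,2]
def rect(m,z,name,box):
    mm=np.zeros(m.shape,np.uint8); x0,y0,x1,y1=box; mm[y0:y1,x0:x1]=m[y0:y1,x0:x1]
    c=max(cv2.findContours(mm,cv2.RETR_EXTERNAL,cv2.CHAIN_APPROX_NONE)[0],key=cv2.contourArea)
    w=np.array([onplane(f,*p[0],z)[:2] for p in c])*1000
    R=cv2.minAreaRect(w.astype(np.float32)); print(name,len(c),R, [np.round(q,0).tolist() for q in cv2.boxPoints(R)])
print(im[238,199],im[200,210],im[225,183],im[185,350],im[150,200])
rect((g>60)&(r>50),.012,'glass',(184,218,216,256))
rect((r+g+b<75),.165,'stage',(295,108,390,215))
rect((r+g+b<140)&(b<r+20),.012,'blank',(184,175,214,214))
a=cv2.resize(f['frame'][95:265,165:395],None,fx=3.4,fy=3.4,interpolation=cv2.INTER_CUBIC)
a=np.clip(a.astype(float)*1.8,0,255).astype(np.uint8)
cv2.imwrite('pics/crop1.png',a[...,::-1]); print(a.shape)
E
```

```text
[80 87 92] [24 40 84] [21 38 82] [12 11 14] [98 51 24]
glass 89 ((447.471923828125, 236.67347717285156), (83.64651489257812, 55.93605422973633), 9.002093315124512) [[402.0, 258.0], [411.0, 203.0], [493.0, 216.0], [484.0, 271.0]]
stage 510 ((649.931640625, -148.13760375976562), (276.0195617675781, 187.8260498046875), 8.612024307250977) [[499.0, -76.0], [528.0, -262.0], [800.0, -220.0], [772.0, -35.0]]
blank 85 ((575.5966796875, 250.73773193359375), (82.1300277709961, 54.459415435791016), 7.455511569976807) [[531.0, 272.0], [538.0, 218.0], [620.0, 229.0], [613.0, 283.0]]
(578, 782, 3)
```

View pics/crop1.png

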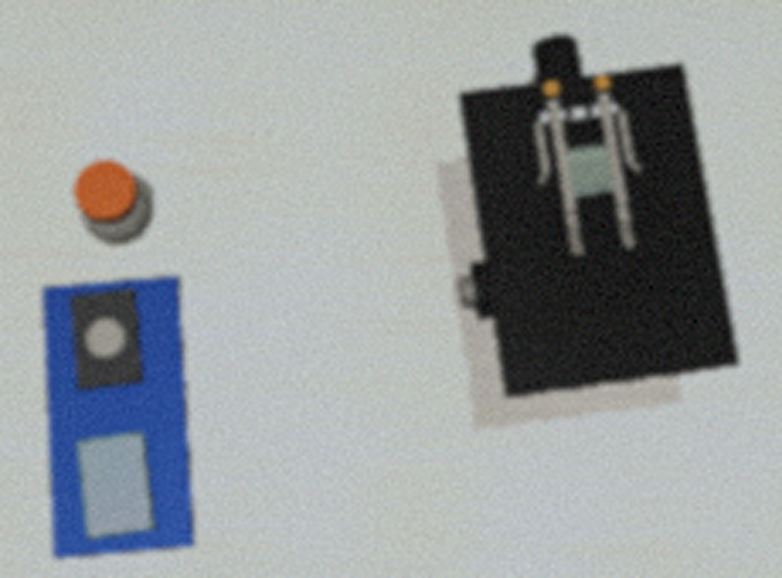

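Crop shows the glass as a pale clear plate at crop (117,485), well apart from the dark blank at (105,338). The choice is confirmed. Clip toes are at crop (577,250) and (628,243).

```bash
python3 - <<'E'
from h import *
import pickle
fs=pickle.load(open('f1.pkl','rb'))
f=fs['top'];im=f['frame'].astype(int)
V=np.array(f['view']);u,v=np.meshgrid(np.arange(560),np.arange(420));z=f['z_map']
P=np.stack([(u-f['cx'])/f['fx']*z,(v-f['cy'])/f['fy']*z,z],-1)
W=(P-V[:3,3])@V[:3,:3]
m=((W[...,2]>.15)&(W[...,2]<.2)&(z>0)&(u>280)&(u<400)&(v<230)).astype(np.uint8)
m=cv2.morphologyEx(m,cv2.MORPH_OPEN,np.ones((9,9)))
m=cv2.morphologyEx(m,cv2.MORPH_CLOSE,np.ones((5,5)))
c=max(cv2.findContours(m,cv2.RETR_EXTERNAL,cv2.CHAIN_APPROX_NONE)[0],key=cv2.contourArea)
w=np.array([onplane(f,*p[0],.165)[:2] for p in c])*1000
R=cv2.minAreaRect(w.astype(np.float32)); print(R,np.round(cv2.boxPoints(R)).tolist(), np.median(W[...,2][m>0]))
# window: greenish in stage ; toes by hand
g=(im.sum(2)>130)&(im[...,1]>im[...,0]+4)&(m>0)
n,l,st,ce=cv2.connectedComponentsWithStats(g.astype(np.uint8)); print(st[1:][st[1:,4]>15],ce[1:][st[1:,4]>15])
for p in [(577,250),(628,243),(551,88),(603,83)]: print(np.round(onplane(f,p[0]/3.4+165,p[1]/3.4+95,.178)*1000,1))
for p in ce[1:][st[1:,4]>15]: print('win',np.round(onplane(f,*p,.165)*1000,1))
for n,b in (('glass',(190,224,208,250)),('blank',(190,185,205,208)),('mat',(182,180,186,250))):
  print(n,np.median(W[b[1]:b[3],b[0]:b[2],2]))
E
```

```text
((634.8846435546875, -156.58145141601562), (247.77203369140625, 180.9552459716797), 8.642354011535645) [[499.0, -86.0], [526.0, -265.0], [771.0, -227.0], [744.0, -49.0]] 0.1654869592601438
[[332 138  14  15 151]] [[338.16556291 144.62913907]]
[ 610.4 -141.6  178. ]
[ 616.5 -180.8  178. ]
[ 742.1 -122.5  178. ]
[ 746.8 -163.3  178. ]
win [ 680.6 -153.   165. ]
glass 0.011853374528725768
blank 0.011989975528600849
mat 0.0037313575522322814
```

```bash
cat >> h.py <<'E'
from scipy.spatial.transform import Rotation as Ro
def delta(p,yaw):
    "print tool shift (mm) and turn to reach world p, pointing down with yaw"
    s=arm.get_state(); R=Ro.from_euler('xyz',s['ee_rot'])
    d=R.inv().apply(np.array(p)-s['eef_pos'])*1000
    r=(R.inv()*Ro.from_euler('xyz',[np.pi,0,yaw])).as_rotvec()
    print('t',round(s['t'],2),'d',np.round(d,1),'r',np.round(r,4),'pos',np.round(s['eef_pos'],4),'rot',np.round(s['ee_rot'],4),'F',np.round(s['force'],1),'w',round(s['width'],4))
E
python3 - <<'E'
from h import *
delta([.42,.232,.2],.157)
E
```

```text
t 0.1 d [293.5 294.9  48.2] r [ 1.500e-03  3.000e-04 -5.649e-01] pos [0.2676 0.6193 0.2477] rot [ 3.1401e+00 -2.0000e-04 -4.0790e-01] F [-0.2 -0.5 -0.1] w 0.0876
```

Emit:
{"name": "jog_arm", "arguments": {
  "targets": [
    {"dx": 293, "dy": 295, "dz": 48, "rz": -0.565, "gripper": 0},
    {"dx": 293, "dy": 295, "dz": 48, "rz": -0.565, "gripper": 0},
    {"dx": 293, "dy": 295, "dz": 48, "rz": -0.565, "gripper": 0},
    {"dx": 293, "dy": 295, "dz": 48, "rz": -0.565, "gripper": 0},
    {"dx": 293, "dy": 295, "dz": 48, "rz": -0.565, "gripper": 0},
    {"dx": 293, "dy": 295, "dz": 48, "rz": -0.565, "gripper": 0},
    {"dx": 293, "dy": 295, "dz": 48, "rz": -0.565, "gripper": 0},
    {"dx": 293, "dy": 295, "dz": 48, "rz": -0.565, "gripper": 0}
  ]
}}

```text
invalid input at $.targets[0]: expected keys dx, dy, dz, rx, ry, rz, gripper
```

```bash
python3 - <<'E'
from h import *
delta([.42,.232,.2],.157)
E
```

```text
t 0.1 d [293.5 294.9  48.2] r [ 1.500e-03  3.000e-04 -5.649e-01] pos [0.2676 0.6193 0.2477] rot [ 3.1401e+00 -2.0000e-04 -4.0790e-01] F [-0.2 -0.5 -0.1] w 0.0876
```

Emit:
{"name": "jog_arm", "arguments": {
  "targets": [
    {"dx": 293, "dy": 295, "dz": 48, "rx": 0, "ry": 0, "rz": -0.565, "gripper": 0},
    {"dx": 293, "dy": 295, "dz": 48, "rx": 0, "ry": 0, "rz": -0.565, "gripper": 0},
    {"dx": 293, "dy": 295, "dz": 48, "rx": 0, "ry": 0, "rz": -0.565, "gripper": 0},
    {"dx": 293, "dy": 295, "dz": 48, "rx": 0, "ry": 0, "rz": -0.565, "gripper": 0},
    {"dx": 293, "dy": 295, "dz": 48, "rx": 0, "ry": 0, "rz": -0.565, "gripper": 0},
    {"dx": 293, "dy": 295, "dz": 48, "rx": 0, "ry": 0, "rz": -0.565, "gripper": 0},
    {"dx": 293, "dy": 295, "dz": 48, "rx": 0, "ry": 0, "rz": -0.565, "gripper": 0},
    {"dx": 293, "dy": 295, "dz": 48, "rx": 0, "ry": 0, "rz": -0.565, "gripper": 0}
  ]
}}

```text
t: 0.77
eef_pos: [0.3888, 0.3093, 0.21]
ee_rot: [-3.142, 0.0, 0.158]
force: [1.1, -0.4, 0.1]
width: 0.0873
gripper_force: 0.0
```

```bash
python3 - <<'E'
from h import *
delta([.42,.232,.2],.157)
E
```

```text
t 0.77 d [18.7 81.3 10. ] r [-0.      0.0001  0.0006] pos [0.3888 0.3093 0.21  ] rot [-3.1416e+00  1.0000e-04  1.5760e-01] F [ 1.1 -0.4  0.1] w 0.0873
```

Emit:
{"name": "jog_arm", "arguments": {
  "targets": [
    {"dx": 18, "dy": 80, "dz": 10, "rx": 0, "ry": 0, "rz": 0, "gripper": 0},
    {"dx": 18, "dy": 80, "dz": 10, "rx": 0, "ry": 0, "rz": 0, "gripper": 0},
    {"dx": 18, "dy": 80, "dz": 10, "rx": 0, "ry": 0, "rz": 0, "gripper": 0},
    {"dx": 18, "dy": 80, "dz": 10, "rx": 0, "ry": 0, "rz": 0, "gripper": 0},
    {"dx": 18, "dy": 80, "dz": 10, "rx": 0, "ry": 0, "rz": 0, "gripper": 0},
    {"dx": 18, "dy": 80, "dz": 10, "rx": 0, "ry": 0, "rz": 0, "gripper": 0},
    {"dx": 18, "dy": 80, "dz": 10, "rx": 0, "ry": 0, "rz": 0, "gripper": 0},
    {"dx": 18, "dy": 80, "dz": 10, "rx": 0, "ry": 0, "rz": 0, "gripper": 0}
  ]
}}

```text
t: 1.43
eef_pos: [0.4188, 0.2362, 0.2003]
ee_rot: [-3.142, 0.0, 0.159]
force: [0.6, 0.4, 0.4]
width: 0.0876
gripper_force: 0.0
```

```bash
python3 - <<'E'
from h import *
import pickle
f=grab('wrist','w1.png'); pickle.dump(f,open('w1.pkl','wb'))
delta([.42,.232,.2],.157)
print(f['fx'],np.round(f['view'],3).tolist())
for x in (-42,42):
  for y in (-28,28):
    c,s=np.cos(.157),np.sin(.157); print(proj(f,[.4475+(c*x-s*y)/1e3,.2367+(s*x+c*y)/1e3,.012]))
E
```

```text
t 1.48 d [0.6 4.3 0.3] r [0.0001 0.0001 0.0018] pos [0.4188 0.2361 0.2003] rot [3.1415e+00 1.0000e-04 1.5880e-01] F [ 0.1  0.2 -1.1] w 0.0874
297.5118818503182 [[0.16, -0.987, -0.001, 0.166], [-0.943, -0.153, 0.294, 0.409], [-0.29, -0.046, -0.956, 0.479], [0.0, 0.0, 0.0, 1.0]]
[304.09634829 207.62082025]
[254.89028087 207.44902705]
[306.57303112 131.12076861]
[253.49352919 130.93243094]
```

View pics/w1.png

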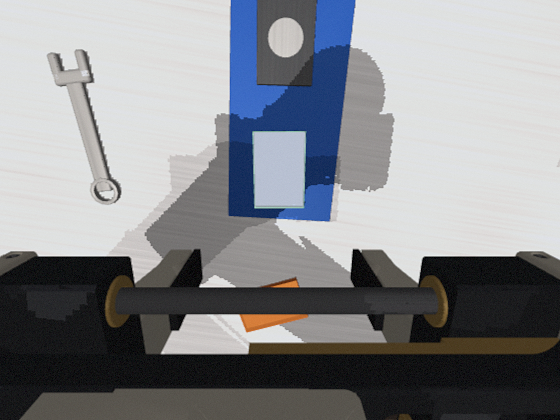

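Wrist view shows the glass as the pale rectangle at (253–305, 131–208) and the blank at (285,40). I'll refine the glass pose from this view.

```bash
python3 - <<'E'
from h import *
import pickle
f=pickle.load(open('w1.pkl','rb'));im=f['frame'].astype(int)
m=np.zeros((420,560),np.uint8); m[115:222,240:322]=(im[...,0]>100)[115:222,240:322]
m[:, 325:]=0
c=max(cv2.findContours(m,cv2.RETR_EXTERNAL,cv2.CHAIN_APPROX_NONE)[0],key=cv2.contourArea)
print(cv2.boundingRect(c))
w=np.array([onplane(f,*p[0],.012)[:2] for p in c])*1000
print(cv2.minAreaRect(w.astype(np.float32)))
# edges of left and right sides: fit yaw
p=c[:,0]
for side in (p[p[:,0]<262],p[p[:,0]>298]):
    q=side[(side[:,1]>140)&(side[:,1]<200)]
    ww=np.array([onplane(f,*a,.012)[:2] for a in q])*1000
    vx,vy,x,y=cv2.fitLine(ww.astype(np.float32),cv2.DIST_HUBER,0,.01,.01).ravel(); print(np.arctan2(vy*np.sign(vx),abs(vx)),x,y)
E
```

```text
(252, 131, 54, 77)
((447.6448974609375, 237.88839721679688), (83.39930725097656, 56.69672775268555), 9.203533172607422)
0.16180405 435.59045 263.98172
0.15180245 450.72757 210.27742
```

Emit:
{"name": "jog_arm", "arguments": {
  "targets": [
    {"dx": 0.7, "dy": 3.3, "dz": 40, "rx": 0, "ry": 0, "rz": 0, "gripper": 0},
    {"dx": 0.7, "dy": 3.3, "dz": 80, "rx": 0, "ry": 0, "rz": 0, "gripper": 0},
    {"dx": 0.7, "dy": 3.3, "dz": 120, "rx": 0, "ry": 0, "rz": 0, "gripper": 0},
    {"dx": 0.7, "dy": 3.3, "dz": 145, "rx": 0, "ry": 0, "rz": 0, "gripper": 0},
    {"dx": 0.7, "dy": 3.3, "dz": 155, "rx": 0, "ry": 0, "rz": 0, "gripper": 0},
    {"dx": 0.7, "dy": 3.3, "dz": 155, "rx": 0, "ry": 0, "rz": 0, "gripper": 0},
    {"dx": 0.7, "dy": 3.3, "dz": 155, "rx": 0, "ry": 0, "rz": 0, "gripper": 0},
    {"dx": 0.7, "dy": 3.3, "dz": 155, "rx": 0, "ry": 0, "rz": 0, "gripper": 0}
  ]
}}

```text
t: 2.15
eef_pos: [0.4207, 0.233, 0.0462]
ee_rot: [-3.141, -0.001, 0.158]
force: [0.2, 0.5, 1.0]
width: 0.0879
gripper_force: 0.0
```

```bash
python3 - <<'E'
from h import *
delta([.42,.2329,.0275],.158)
E
```

```text
t 2.15 d [-0.7  0.  18.7] r [-0.0008 -0.0012  0.0001] pos [0.4207 0.233  0.0462] rot [-3.1408e+00 -1.2000e-03  1.5810e-01] F [0.2 0.5 1. ] w 0.0879
```

Emit:
{"name": "jog_arm", "arguments": {
  "targets": [
    {"dx": -0.5, "dy": 0, "dz": 8, "rx": 0, "ry": 0, "rz": 0, "gripper": 0},
    {"dx": -0.5, "dy": 0, "dz": 14, "rx": 0, "ry": 0, "rz": 0, "gripper": 0},
    {"dx": -0.5, "dy": 0, "dz": 16, "rx": 0, "ry": 0, "rz": 0, "gripper": 0},
    {"dx": -0.5, "dy": 0, "dz": 17, "rx": 0, "ry": 0, "rz": 0, "gripper": 0},
    {"dx": -0.5, "dy": 0, "dz": 17.5, "rx": 0, "ry": 0, "rz": 0, "gripper": 0},
    {"dx": -0.5, "dy": 0, "dz": 17.5, "rx": 0, "ry": 0, "rz": 0, "gripper": 0},
    {"dx": -0.5, "dy": 0, "dz": 17.5, "rx": 0, "ry": 0, "rz": 0, "gripper": 0},
    {"dx": -0.5, "dy": 0, "dz": 17.5, "rx": 0, "ry": 0, "rz": 0, "gripper": 0}
  ]
}}

```text
t: 2.82
eef_pos: [0.4198, 0.2321, 0.028]
ee_rot: [-3.141, -0.0, 0.157]
force: [0.2, 0.3, 0.2]
width: 0.0873
gripper_force: 0.0
```

Emit:
{"name": "jog_arm", "arguments": {
  "targets": [
    {"dx": 0, "dy": 0, "dz": 0, "rx": 0, "ry": 0, "rz": 0, "gripper": 1},
    {"dx": 0, "dy": 0, "dz": 0, "rx": 0, "ry": 0, "rz": 0, "gripper": 1},
    {"dx": 0, "dy": 0, "dz": 0, "rx": 0, "ry": 0, "rz": 0, "gripper": 1},
    {"dx": 0, "dy": 0, "dz": 0, "rx": 0, "ry": 0, "rz": 0, "gripper": 1},
    {"dx": 0, "dy": 0, "dz": 0, "rx": 0, "ry": 0, "rz": 0, "gripper": 1},
    {"dx": 0, "dy": 0, "dz": 0, "rx": 0, "ry": 0, "rz": 0, "gripper": 1},
    {"dx": 0, "dy": 0, "dz": 0, "rx": 0, "ry": 0, "rz": 0, "gripper": 1},
    {"dx": 0, "dy": 0, "dz": 0, "rx": 0, "ry": 0, "rz": 0, "gripper": 1}
  ],
  "force": 30
}}

```text
t: 3.48
eef_pos: [0.4198, 0.232, 0.0278]
ee_rot: [-3.142, -0.0, 0.157]
force: [-0.5, 0.4, 0.1]
width: 0.0559
gripper_force: 30.0
```

Emit:
{"name": "jog_arm", "arguments": {
  "targets": [
    {"dx": 0, "dy": 0, "dz": -10, "rx": 0, "ry": 0, "rz": 0, "gripper": 1},
    {"dx": 0, "dy": 0, "dz": -40, "rx": 0, "ry": 0, "rz": 0, "gripper": 1},
    {"dx": 0, "dy": 0, "dz": -75, "rx": 0, "ry": 0, "rz": 0, "gripper": 1},
    {"dx": 0, "dy": 10, "dz": -110, "rx": 0, "ry": 0, "rz": 0, "gripper": 1},
    {"dx": 0, "dy": 25, "dz": -145, "rx": 0, "ry": 0, "rz": 0, "gripper": 1},
    {"dx": 0, "dy": 40, "dz": -180, "rx": 0, "ry": 0, "rz": 0, "gripper": 1},
    {"dx": 5, "dy": 60, "dz": -215, "rx": 0, "ry": 0, "rz": 0, "gripper": 1},
    {"dx": 10, "dy": 90, "dz": -240, "rx": 0, "ry": 0, "rz": 0, "gripper": 1}
  ]
}}

```text
t: 4.15
eef_pos: [0.4442, 0.1449, 0.2713]
ee_rot: [-3.14, -0.003, 0.159]
force: [1.1, 0.4, -0.5]
width: 0.0557
gripper_force: 30.0
```

```bash
python3 - <<'E'
from h import *
delta([.532,-.173,.3],.151)
E
```

```text
t 4.15 d [ 36.4 327.8 -29.1] r [-0.0017 -0.0034  0.0083] pos [0.4442 0.1449 0.2713] rot [-3.1399 -0.0034  0.1593] F [ 1.1  0.4 -0.5] w 0.0557
```

Emit:
{"name": "jog_arm", "arguments": {
  "targets": [
    {"dx": 4, "dy": 35, "dz": -25, "rx": 0, "ry": 0, "rz": 0, "gripper": 1},
    {"dx": 8, "dy": 75, "dz": -28, "rx": 0, "ry": 0, "rz": 0, "gripper": 1},
    {"dx": 12, "dy": 115, "dz": -28, "rx": 0, "ry": 0, "rz": 0, "gripper": 1},
    {"dx": 17, "dy": 155, "dz": -28, "rx": 0, "ry": 0, "rz": 0, "gripper": 1},
    {"dx": 22, "dy": 195, "dz": -28, "rx": 0, "ry": 0, "rz": 0, "gripper": 1},
    {"dx": 26, "dy": 235, "dz": -28, "rx": 0, "ry": 0, "rz": 0, "gripper": 1},
    {"dx": 30, "dy": 275, "dz": -28, "rx": 0, "ry": 0, "rz": 0, "gripper": 1},
    {"dx": 34, "dy": 305, "dz": -28, "rx": 0, "ry": 0, "rz": 0, "gripper": 1}
  ]
}}

```text
t: 4.82
eef_pos: [0.5249, -0.1541, 0.2955]
ee_rot: [-3.142, 0.001, 0.156]
force: [0.7, 0.4, -0.8]
width: 0.0556
gripper_force: 30.0
```

Emit:
{"name": "jog_arm", "arguments": {
  "targets": [
    {"dx": 2, "dy": 15, "dz": 0, "rx": 0, "ry": 0, "rz": 0, "gripper": 1},
    {"dx": 2, "dy": 15, "dz": 0, "rx": 0, "ry": 0, "rz": 0, "gripper": 1},
    {"dx": 2, "dy": 15, "dz": 0, "rx": 0, "ry": 0, "rz": 0, "gripper": 1},
    {"dx": 2, "dy": 15, "dz": 0, "rx": 0, "ry": 0, "rz": 0, "gripper": 1},
    {"dx": 2, "dy": 15, "dz": 0, "rx": 0, "ry": 0, "rz": 0, "gripper": 1},
    {"dx": 2, "dy": 15, "dz": 0, "rx": 0, "ry": 0, "rz": 0, "gripper": 1},
    {"dx": 2, "dy": 15, "dz": 0, "rx": 0, "ry": 0, "rz": 0, "gripper": 1},
    {"dx": 2, "dy": 15, "dz": 0, "rx": 0, "ry": 0, "rz": 0, "gripper": 1}
  ]
}}

```text
t: 5.48
eef_pos: [0.5294, -0.1651, 0.2961]
ee_rot: [3.142, -0.0, 0.158]
force: [0.1, -0.2, -0.2]
width: 0.0553
gripper_force: 30.0
```

```bash
python3 - <<'E'
from h import *
import pickle
f=grab('wrist','w2.png'); pickle.dump(f,open('w2.pkl','wb'))
delta([.532,-.173,.3],.151)
E
```

```text
t 5.53 d [ 1.4  8.1 -3.9] r [ 0.     -0.0004  0.0071] pos [ 0.5294 -0.1652  0.2961] rot [ 3.1416e+00 -4.0000e-04  1.5810e-01] F [ 0.3 -0.5 -0.6] w 0.0552
```

View pics/w2.png

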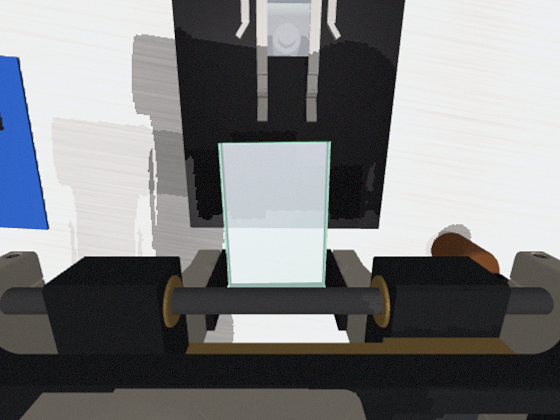

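Held glass is visible: far edge at row 141 (columns 219–330), near edge at row 286. The clip toes end at (262,121) and (311,121), and the stage front edge is at row 228.

```bash
cat > meas.py <<'E'
from h import *
def edge(f,z,pts_axis,lo,hi,rng,rising,thr,name):
    "scan for the first crossing of thr; pts_axis 'u': rows lo..hi, columns from rng[0] to rng[1]"
    g=cv2.GaussianBlur(f['frame'],(3,3),0).astype(int).sum(2); out=[]
    st=1 if rng[1]>rng[0] else -1
    for k in range(lo,hi):
        prof=np.array([g[k,j] if pts_axis=='u' else g[j,k] for j in range(rng[0],rng[1],st)])
        ok=np.where(prof>thr if rising else prof<thr)[0]
        if len(ok) and ok[0]>0:
            i=ok[0];a,b=prof[i-1],prof[i]; j=rng[0]+st*(i-1+(thr-a)/(b-a))
            out.append(onplane(f,*((j,k) if pts_axis=='u' else (k,j)),z)[:2]*1000)
    out=np.array(out,np.float32)
    vx,vy,x,y=cv2.fitLine(out,cv2.DIST_HUBER,0,.01,.01).ravel()
    if vx<0: vx,vy=-vx,-vy
    print(name,len(out),'ang',round(float(np.arctan2(vy,vx)),4),'pt',round(float(x),1),round(float(y),1))
    return np.array([x,y]),np.array([vx,vy])
E
python3 - <<'E'
from meas import *
import pickle
f=pickle.load(open('w2.pkl','rb'))
g=f['frame'].astype(int).sum(2)
print(g[180,210:240:2],g[60,160:195:3],g[60,380:410:3],g[120:160:3,300],g[220:236:2,360],g[100,250:275],g[100,300:325])
zt=.2803
edge(f,.165,'u',60,130,(150,215),False,250,'stageL')
edge(f,.165,'u',60,180,(425,360),False,250,'stageR')
edge(f,.165,'v',335,372,(245,215),False,250,'stageF')
edge(f,zt,'v',230,322,(120,160),True,150,'glassFar')
edge(f,zt,'u',160,220,(205,240),True,150,'glassL')
edge(f,zt,'u',160,220,(345,315),True,150,'glassR')
for n,a,b in(('clipLl',245,275),('clipRl',292,325)):
    edge(f,.177,'u',90,118,(a,b),True,150,n)
    edge(f,.177,'u',90,118,(b,a),True,150,n+' far side')
edge(f,.179,'v',258,266,(133,100),True,150,'toeL')
edge(f,.179,'v',307,315,(133,100),True,150,'toeR')
E
```

```text
[ 49  47  54  48  52 267 583 525 627 629 619 625 619 619 627] [498 504 509 488 472 495  65  62  84  87  88  98] [ 81  92  59  86 126 128 573 716 718 717] [ 79  92  86  98  88  81  95 236 645 633 633 634 636 632] [141 142 133 129 327 726 720 715] [ 81 104  78  79  94  91  90 204 336 378 371 375 374 374 369 388 380 296
  76  91  99  88  90  97 103] [ 99 104  93  81  82  74 264 378 373 362 373 374 366 375 391 325 184  52
  92  89  99  96  91  91 100]
stageL 70 ang 0.1521 pt 622.1 -67.9
stageR 120 ang 0.1512 pt 626.3 -249.0
stageF 37 ang -1.4219 pt 524.6 -240.5
glassFar 70 ang -1.3951 pt 599.9 -155.8
glassL 60 ang 0.1709 pt 573.5 -128.3
glassR 60 ang 0.1734 pt 579.5 -185.6
clipLl 28 ang 0.1379 pt 619.9 -134.5
clipLl far side 28 ang 0.1485 pt 621.2 -143.7
clipRl 28 ang 0.1834 pt 626.2 -173.6
clipRl far side 28 ang 0.2046 pt 624.5 -183.4
toeL 8 ang -1.4158 pt 606.7 -140.7
toeR 8 ang -1.4158 pt 612.7 -180.3
```

```bash
cat > plane.py <<'E'
from h import *
def world(f):
    V=np.array(f['view']);u,v=np.meshgrid(np.arange(560),np.arange(420));z=f['z_map']
    P=np.stack([(u-f['cx'])/f['fx']*z,(v-f['cy'])/f['fy']*z,z],-1)
    return (P-V[:3,3])@V[:3,:3]
def fit(W,b,n):
    Q=W[b[1]:b[3],b[0]:b[2]].reshape(-1,3); c0=np.median(Q,0); Q=Q[abs(Q[:,2]-c0[2])<.02]; c=Q.mean(0)
    A=np.c_[Q[:,:2]-c[:2],np.ones(len(Q))]; s=np.linalg.lstsq(A,Q[:,2],rcond=None)[0]
    print(n,len(Q),'centre',np.round(c*1000,1),'slope',np.round(s[:2],4)); return c,s
E
python3 - <<'E'
from plane import *
import pickle
f=pickle.load(open('w2.pkl','rb'));W=world(f)
V=np.array(f['view']);print('cam',-V[:3,:3].T@V[:3,3])
fit(W,(235,150,315,270),'glass');fit(W,(195,70,250,130),'stageL');fit(W,(330,70,380,130),'stageR')
f=pickle.load(open('w1.pkl','rb'));W=world(f);fit(W,(260,140,300,200),'glass on mat')
E
```

```text
cam [ 0.6087212  -0.15267478  0.43318675]
glass 9567 centre [ 563.5 -159.   280.9] slope [-0.001   0.0006]
stageL 3278 centre [ 618.6 -104.7  165.9] slope [0.0011 0.0008]
stageR 2992 centre [ 636.3 -214.9  165.8] slope [0.0001 0.0029]
glass on mat 2387 centre [448.5 237.2  12.8] slope [ 0.0004 -0.0019]
```

Emit:
{"name": "jog_arm", "arguments": {
  "targets": [
    {"dx": 1, "dy": 7.7, "dz": 15, "rx": 0, "ry": 0, "rz": 0.013, "gripper": 1},
    {"dx": 1, "dy": 7.7, "dz": 35, "rx": 0, "ry": 0, "rz": 0.013, "gripper": 1},
    {"dx": 1, "dy": 7.7, "dz": 55, "rx": 0, "ry": 0, "rz": 0.013, "gripper": 1},
    {"dx": 1, "dy": 7.7, "dz": 75, "rx": 0, "ry": 0, "rz": 0.013, "gripper": 1},
    {"dx": 1, "dy": 7.7, "dz": 90, "rx": 0, "ry": 0, "rz": 0.013, "gripper": 1},
    {"dx": 1, "dy": 7.7, "dz": 98, "rx": 0, "ry": 0, "rz": 0.013, "gripper": 1},
    {"dx": 1, "dy": 7.7, "dz": 100, "rx": 0, "ry": 0, "rz": 0.013, "gripper": 1},
    {"dx": 1, "dy": 7.7, "dz": 100, "rx": 0, "ry": 0, "rz": 0.013, "gripper": 1}
  ]
}}

```text
t: 6.2
eef_pos: [0.5316, -0.1732, 0.1958]
ee_rot: [3.141, 0.001, 0.144]
force: [-0.2, 0.2, -1.5]
width: 0.0555
gripper_force: 30.0
```

Emit:
{"name": "jog_arm", "arguments": {
  "targets": [
    {"dx": 0, "dy": 0, "dz": 0, "rx": 0, "ry": 0, "rz": 0, "gripper": 1},
    {"dx": 0, "dy": 0, "dz": 0, "rx": 0, "ry": 0, "rz": 0, "gripper": 1},
    {"dx": 0, "dy": 0, "dz": 0, "rx": 0, "ry": 0, "rz": 0, "gripper": 1},
    {"dx": 0, "dy": 0, "dz": 0, "rx": 0, "ry": 0, "rz": 0, "gripper": 1},
    {"dx": 0, "dy": 0, "dz": 0, "rx": 0, "ry": 0, "rz": 0, "gripper": 1},
    {"dx": 0, "dy": 0, "dz": 0, "rx": 0, "ry": 0, "rz": 0, "gripper": 1},
    {"dx": 0, "dy": 0, "dz": 0, "rx": 0, "ry": 0, "rz": 0, "gripper": 1},
    {"dx": 0, "dy": 0, "dz": 0, "rx": 0, "ry": 0, "rz": 0, "gripper": 1}
  ]
}}

```text
t: 6.87
eef_pos: [0.5316, -0.1732, 0.1959]
ee_rot: [3.142, -0.0, 0.144]
force: [-0.2, -0.2, -0.6]
width: 0.0554
gripper_force: 30.0
```

```bash
python3 - <<'E'
from meas import *
from plane import *
import pickle
f=grab('wrist','w3.png'); pickle.dump(f,open('w3.pkl','wb'))
delta([.5316,-.1726,.1888],.145)
W=world(f);fit(W,(235,160,315,260),'glass')
s=arm.get_state(); zt=s['eef_pos'][2]-.0278+.012
edge(f,.165,'u',20,180,(100,230),False,250,'stageL')
edge(f,.165,'u',20,180,(480,330),False,250,'stageR')
edge(f,zt,'v',240,315,(110,170),True,350,'glassFar')
edge(f,zt,'u',160,220,(200,250),True,350,'glassL')
edge(f,zt,'u',160,220,(350,305),True,350,'glassR')
E
```

```text
t 6.92 d [ 0.1 -0.6  7.1] r [ 0.      0.     -0.0008] pos [ 0.5316 -0.1732  0.1959] rot [3.1416 0.     0.1442] F [ 0.2  0.1 -1.7] w 0.0551
glass 7974 centre [ 566.  -167.6  180.7] slope [-0.0018  0.0007]
stageL 99 ang 0.1475 pt 586.5 -73.0
stageR 160 ang 0.1515 pt 638.2 -247.6
glassFar 67 ang -1.4094 pt 600.4 -157.2
glassL 60 ang 0.1594 pt 575.0 -137.7
glassR 60 ang 0.1581 pt 576.9 -194.6
```

View pics/w3.png

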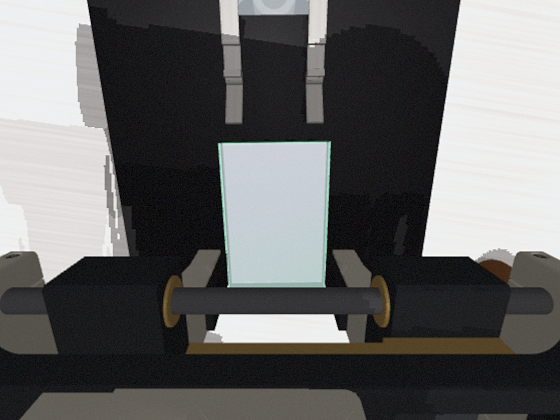

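Glass and clips are aligned: the glass far edge is centred at column 274.5 and the toes' midpoint is at column 274.5. Next I lower it gently onto the stage.

Emit:
{"name": "jog_arm", "arguments": {
  "targets": [
    {"dx": 0, "dy": 0, "dz": 1.5, "rx": 0, "ry": 0, "rz": 0, "gripper": 1},
    {"dx": 0, "dy": 0, "dz": 3, "rx": 0, "ry": 0, "rz": 0, "gripper": 1},
    {"dx": 0, "dy": 0, "dz": 4, "rx": 0, "ry": 0, "rz": 0, "gripper": 1},
    {"dx": 0, "dy": 0, "dz": 5, "rx": 0, "ry": 0, "rz": 0, "gripper": 1},
    {"dx": 0, "dy": 0, "dz": 5.5, "rx": 0, "ry": 0, "rz": 0, "gripper": 1},
    {"dx": 0, "dy": 0, "dz": 6, "rx": 0, "ry": 0, "rz": 0, "gripper": 1},
    {"dx": 0, "dy": 0, "dz": 6, "rx": 0, "ry": 0, "rz": 0, "gripper": 1},
    {"dx": 0, "dy": 0, "dz": 6, "rx": 0, "ry": 0, "rz": 0, "gripper": 1}
  ]
}}

```text
t: 7.58
eef_pos: [0.5316, -0.1732, 0.1898]
ee_rot: [3.142, -0.0, 0.144]
force: [0.4, 1.1, -0.7]
width: 0.0556
gripper_force: 30.0
```

Emit:
{"name": "jog_arm", "arguments": {
  "targets": [
    {"dx": 0, "dy": 0, "dz": 0.3, "rx": 0, "ry": 0, "rz": 0, "gripper": 1},
    {"dx": 0, "dy": 0, "dz": 0.5, "rx": 0, "ry": 0, "rz": 0, "gripper": 1},
    {"dx": 0, "dy": 0, "dz": 0.5, "rx": 0, "ry": 0, "rz": 0, "gripper": 1},
    {"dx": 0, "dy": 0, "dz": 0.7, "rx": 0, "ry": 0, "rz": 0, "gripper": 1},
    {"dx": 0, "dy": 0, "dz": 0.7, "rx": 0, "ry": 0, "rz": 0, "gripper": 1},
    {"dx": 0, "dy": 0, "dz": 0.7, "rx": 0, "ry": 0, "rz": 0, "gripper": 1},
    {"dx": 0, "dy": 0, "dz": 0.7, "rx": 0, "ry": 0, "rz": 0, "gripper": 1},
    {"dx": 0, "dy": 0, "dz": 0.7, "rx": 0, "ry": 0, "rz": 0, "gripper": 1}
  ]
}}

```text
t: 8.25
eef_pos: [0.5316, -0.1732, 0.1892]
ee_rot: [3.142, -0.0, 0.144]
force: [-0.4, 0.0, -0.4]
width: 0.0552
gripper_force: 30.0
```

Emit:
{"name": "jog_arm", "arguments": {
  "targets": [
    {"dx": 0, "dy": 0, "dz": 0.2, "rx": 0, "ry": 0, "rz": 0, "gripper": 1},
    {"dx": 0, "dy": 0, "dz": 0.3, "rx": 0, "ry": 0, "rz": 0, "gripper": 1},
    {"dx": 0, "dy": 0, "dz": 0.3, "rx": 0, "ry": 0, "rz": 0, "gripper": 1},
    {"dx": 0, "dy": 0, "dz": 0.3, "rx": 0, "ry": 0, "rz": 0, "gripper": 1},
    {"dx": 0, "dy": 0, "dz": 0.3, "rx": 0, "ry": 0, "rz": 0, "gripper": 1},
    {"dx": 0, "dy": 0, "dz": 0.3, "rx": 0, "ry": 0, "rz": 0, "gripper": 1},
    {"dx": 0, "dy": 0, "dz": 0.3, "rx": 0, "ry": 0, "rz": 0, "gripper": 1},
    {"dx": 0, "dy": 0, "dz": 0.3, "rx": 0, "ry": 0, "rz": 0, "gripper": 1}
  ]
}}

```text
t: 8.92
eef_pos: [0.5316, -0.1732, 0.1889]
ee_rot: [3.142, -0.0, 0.144]
force: [-1.2, 0.1, 0.5]
width: 0.055
gripper_force: 30.0
```

Emit:
{"name": "jog_arm", "arguments": {
  "targets": [
    {"dx": 0, "dy": 0, "dz": 0.2, "rx": 0, "ry": 0, "rz": 0, "gripper": 1},
    {"dx": 0, "dy": 0, "dz": 0.3, "rx": 0, "ry": 0, "rz": 0, "gripper": 1},
    {"dx": 0, "dy": 0, "dz": 0.3, "rx": 0, "ry": 0, "rz": 0, "gripper": 1},
    {"dx": 0, "dy": 0, "dz": 0.3, "rx": 0, "ry": 0, "rz": 0, "gripper": 1},
    {"dx": 0, "dy": 0, "dz": 0.3, "rx": 0, "ry": 0, "rz": 0, "gripper": 1},
    {"dx": 0, "dy": 0, "dz": 0.3, "rx": 0, "ry": 0, "rz": 0, "gripper": 1},
    {"dx": 0, "dy": 0, "dz": 0.3, "rx": 0, "ry": 0, "rz": 0, "gripper": 1},
    {"dx": 0, "dy": 0, "dz": 0.3, "rx": 0, "ry": 0, "rz": 0, "gripper": 1}
  ]
}}

```text
t: 9.58
eef_pos: [0.5316, -0.1732, 0.1888]
ee_rot: [3.141, -0.0, 0.144]
force: [-1.6, 1.9, 6.1]
width: 0.0552
gripper_force: 30.0
```

Emit:
{"name": "jog_arm", "arguments": {
  "targets": [
    {"dx": 0, "dy": 0, "dz": -0.25, "rx": 0, "ry": 0, "rz": 0, "gripper": 1},
    {"dx": 1.5, "dy": -0.1, "dz": -0.25, "rx": 0, "ry": 0, "rz": 0, "gripper": 1},
    {"dx": 4, "dy": -0.2, "dz": -0.25, "rx": 0, "ry": 0, "rz": 0, "gripper": 1},
    {"dx": 7, "dy": -0.2, "dz": -0.25, "rx": 0, "ry": 0, "rz": 0, "gripper": 1},
    {"dx": 10, "dy": -0.3, "dz": -0.25, "rx": 0, "ry": 0, "rz": 0, "gripper": 1},
    {"dx": 13, "dy": -0.3, "dz": -0.25, "rx": 0, "ry": 0, "rz": 0, "gripper": 1},
    {"dx": 15, "dy": -0.3, "dz": -0.25, "rx": 0, "ry": 0, "rz": 0, "gripper": 1},
    {"dx": 16, "dy": -0.4, "dz": -0.25, "rx": 0, "ry": 0, "rz": 0, "gripper": 1}
  ]
}}

```text
t: 10.25
eef_pos: [0.5473, -0.1708, 0.1888]
ee_rot: [3.141, 0.001, 0.144]
force: [-4.6, -1.5, 5.5]
width: 0.0559
gripper_force: 30.0
```

Emit:
{"name": "jog_arm", "arguments": {
  "targets": [
    {"dx": 0, "dy": 0, "dz": -0.2, "rx": 0, "ry": 0, "rz": 0, "gripper": 1},
    {"dx": 0, "dy": 0, "dz": -0.3, "rx": 0, "ry": 0, "rz": 0, "gripper": 1},
    {"dx": 0, "dy": 0, "dz": -0.3, "rx": 0, "ry": 0, "rz": 0, "gripper": 1},
    {"dx": 0, "dy": 0, "dz": -0.3, "rx": 0, "ry": 0, "rz": 0, "gripper": 1},
    {"dx": 0, "dy": 0, "dz": -0.3, "rx": 0, "ry": 0, "rz": 0, "gripper": 1},
    {"dx": 0, "dy": 0, "dz": -0.3, "rx": 0, "ry": 0, "rz": 0, "gripper": 1},
    {"dx": 0, "dy": 0, "dz": -0.3, "rx": 0, "ry": 0, "rz": 0, "gripper": 1},
    {"dx": 0, "dy": 0, "dz": -0.3, "rx": 0, "ry": 0, "rz": 0, "gripper": 1}
  ]
}}

```text
t: 10.92
eef_pos: [0.5473, -0.1704, 0.1889]
ee_rot: [-3.141, 0.0, 0.144]
force: [0.1, -0.8, -1.1]
width: 0.0553
gripper_force: 30.0
```

Emit:
{"name": "jog_arm", "arguments": {
  "targets": [
    {"dx": 1, "dy": 0, "dz": 0, "rx": 0, "ry": 0, "rz": 0, "gripper": 1},
    {"dx": 3, "dy": 0, "dz": 0, "rx": 0, "ry": 0, "rz": 0, "gripper": 1},
    {"dx": 5, "dy": 0, "dz": 0, "rx": 0, "ry": 0, "rz": 0, "gripper": 1},
    {"dx": 6.5, "dy": 0, "dz": 0, "rx": 0, "ry": 0, "rz": 0, "gripper": 1},
    {"dx": 8, "dy": 0, "dz": 0, "rx": 0, "ry": 0, "rz": 0, "gripper": 1},
    {"dx": 9, "dy": -0.1, "dz": 0, "rx": 0, "ry": 0, "rz": 0, "gripper": 1},
    {"dx": 10, "dy": -0.1, "dz": 0, "rx": 0, "ry": 0, "rz": 0, "gripper": 1},
    {"dx": 10, "dy": -0.1, "dz": 0, "rx": 0, "ry": 0, "rz": 0, "gripper": 1}
  ]
}}

```text
t: 11.58
eef_pos: [0.5537, -0.1697, 0.1888]
ee_rot: [-3.141, 0.007, 0.144]
force: [-11.7, -1.4, 8.8]
width: 0.0552
gripper_force: 30.0
```

Emit:
{"name": "jog_arm", "arguments": {
  "targets": [
    {"dx": 0, "dy": 0, "dz": -0.2, "rx": 0, "ry": 0.004, "rz": 0, "gripper": 1},
    {"dx": 0.5, "dy": 0, "dz": -0.2, "rx": 0, "ry": 0.006, "rz": 0, "gripper": 1},
    {"dx": 1, "dy": 0, "dz": -0.2, "rx": 0, "ry": 0.006, "rz": 0, "gripper": 1},
    {"dx": 1.5, "dy": 0, "dz": -0.2, "rx": 0, "ry": 0.006, "rz": 0, "gripper": 1},
    {"dx": 2, "dy": 0, "dz": -0.2, "rx": 0, "ry": 0.006, "rz": 0, "gripper": 1},
    {"dx": 2, "dy": 0, "dz": -0.2, "rx": 0, "ry": 0.006, "rz": 0, "gripper": 1},
    {"dx": 2, "dy": 0, "dz": -0.2, "rx": 0, "ry": 0.006, "rz": 0, "gripper": 1},
    {"dx": 2, "dy": 0, "dz": -0.2, "rx": 0, "ry": 0.006, "rz": 0, "gripper": 1}
  ]
}}

```text
t: 12.25
eef_pos: [0.5552, -0.1695, 0.1889]
ee_rot: [-3.141, 0.002, 0.144]
force: [-12.8, -1.9, 7.7]
width: 0.0555
gripper_force: 30.0
```

```bash
cat > cam.py <<'E'
from meas import *
from plane import *
import sys,pickle
f=grab('wrist',sys.argv[1]+'.png'); pickle.dump(f,open(sys.argv[1]+'.pkl','wb'))
s=arm.get_state()
e=np.array([np.cos(.1515),np.sin(.1515)]);n=np.array([-e[1],e[0]]);o=np.array([.6799,-.1499])
d=(np.array(s['eef_pos'][:2])-o)*1000
print('t',round(s['t'],2),'TCP in scope',np.round([d@e,d@n],1),'z',round(s['eef_pos'][2],4),'rot',np.round(s['ee_rot'],4),'F',np.round([s['force'][:2]@e,s['force'][:2]@n,s['force'][2]],1),'M',np.round(s['moment'],2))
W=world(f)
Q=(W[...,:2]*1000-o*1000); X=Q@e; Y=Q@n; Z=W[...,2]*1000
ok=f['z_map']>0
for x0 in (-72,-65,-55,-45):
  print('x',x0,[ (round(float(np.median(Z[m])),1) if (m:=ok&(abs(X-x0-2)<2.5)&(abs(Y-y)<3.5)&(Z>150)&(Z<215)).sum()>3 else None) for y in (-20,0,20)])
E
python3 cam.py w4
```

```text
t 12.3 TCP in scope [-126.2   -0.6] z 0.1889 rot [-3.1412e+00  2.1000e-03  1.4350e-01] F [-12.7  -0.7   8. ] M [-0.68  4.9  -0.01]
x -72 [181.8, 173.8, 181.8]
x -65 [179.0, 173.8, 178.7]
x -55 [174.0, 165.9, 173.9]
x -45 [176.9, 165.9, 176.7]
```

View pics/w4.png

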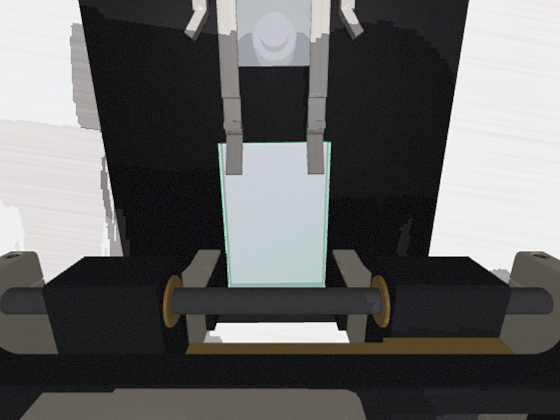

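Picture: the toes ride over the glass's far end at (234,173) and (315,173), evenly. It is going in straight, so I ease the downward pressure and continue.

Emit:
{"name": "jog_arm", "arguments": {
  "targets": [
    {"dx": 0.5, "dy": 0, "dz": -0.4, "rx": 0, "ry": 0, "rz": 0, "gripper": 1},
    {"dx": 1, "dy": 0, "dz": -0.4, "rx": 0, "ry": 0, "rz": 0, "gripper": 1},
    {"dx": 2, "dy": 0, "dz": -0.4, "rx": 0, "ry": 0, "rz": 0, "gripper": 1},
    {"dx": 3, "dy": 0, "dz": -0.4, "rx": 0, "ry": 0, "rz": 0, "gripper": 1},
    {"dx": 4, "dy": 0, "dz": -0.4, "rx": 0, "ry": 0, "rz": 0, "gripper": 1},
    {"dx": 4, "dy": 0, "dz": -0.4, "rx": 0, "ry": 0, "rz": 0, "gripper": 1},
    {"dx": 4, "dy": 0, "dz": -0.4, "rx": 0, "ry": 0, "rz": 0, "gripper": 1},
    {"dx": 4, "dy": 0, "dz": -0.4, "rx": 0, "ry": 0, "rz": 0, "gripper": 1}
  ]
}}

```text
t: 12.97
eef_pos: [0.559, -0.1689, 0.1889]
ee_rot: [-3.141, 0.003, 0.143]
force: [-12.4, -2.4, 5.5]
width: 0.0554
gripper_force: 30.0
```

Emit:
{"name": "jog_arm", "arguments": {
  "targets": [
    {"dx": 0.5, "dy": 0, "dz": -0.3, "rx": 0, "ry": 0.002, "rz": 0, "gripper": 1},
    {"dx": 1.5, "dy": 0, "dz": -0.3, "rx": 0, "ry": 0.002, "rz": 0, "gripper": 1},
    {"dx": 2.5, "dy": 0, "dz": -0.3, "rx": 0, "ry": 0.002, "rz": 0, "gripper": 1},
    {"dx": 3.5, "dy": 0, "dz": -0.3, "rx": 0, "ry": 0.002, "rz": 0, "gripper": 1},
    {"dx": 4.5, "dy": 0, "dz": -0.3, "rx": 0, "ry": 0.002, "rz": 0, "gripper": 1},
    {"dx": 5.5, "dy": 0, "dz": -0.3, "rx": 0, "ry": 0.002, "rz": 0, "gripper": 1},
    {"dx": 6, "dy": 0, "dz": -0.3, "rx": 0, "ry": 0.002, "rz": 0, "gripper": 1},
    {"dx": 6, "dy": 0, "dz": -0.3, "rx": 0, "ry": 0.002, "rz": 0, "gripper": 1}
  ]
}}

```text
t: 13.63
eef_pos: [0.568, -0.1673, 0.1893]
ee_rot: [-3.141, -0.005, 0.144]
force: [-4.5, 0.5, -2.5]
width: 0.0558
gripper_force: 30.0
```

```bash
python3 cam.py w5
```

```text
t 13.68 TCP in scope [-113.1   -0.3] z 0.1894 rot [-3.1411 -0.0057  0.1439] F [-5.4  0.6 -2.6] M [-0.3   1.76 -0.06]
x -72 [186.4, 173.9, 187.0]
x -65 [183.1, 173.8, 183.2]
x -55 [178.0, 173.8, 178.1]
x -45 [180.4, 173.0, 180.5]
```

Emit:
{"name": "jog_arm", "arguments": {
  "targets": [
    {"dx": 1, "dy": 0, "dz": 0.2, "rx": 0, "ry": -0.004, "rz": 0, "gripper": 1},
    {"dx": 3, "dy": 0, "dz": 0.3, "rx": 0, "ry": -0.004, "rz": 0, "gripper": 1},
    {"dx": 5.5, "dy": 0, "dz": 0.3, "rx": 0, "ry": -0.004, "rz": 0, "gripper": 1},
    {"dx": 8, "dy": -0.1, "dz": 0.3, "rx": 0, "ry": -0.004, "rz": 0, "gripper": 1},
    {"dx": 11, "dy": -0.1, "dz": 0.3, "rx": 0, "ry": -0.004, "rz": 0, "gripper": 1},
    {"dx": 14, "dy": -0.2, "dz": 0.3, "rx": 0, "ry": -0.004, "rz": 0, "gripper": 1},
    {"dx": 17, "dy": -0.2, "dz": 0.3, "rx": 0, "ry": -0.004, "rz": 0, "gripper": 1},
    {"dx": 20, "dy": -0.2, "dz": 0.3, "rx": 0, "ry": -0.004, "rz": 0, "gripper": 1}
  ]
}}

```text
t: 14.35
eef_pos: [0.5893, -0.1641, 0.1897]
ee_rot: [-3.142, -0.004, 0.144]
force: [-3.7, 0.3, -2.7]
width: 0.0552
gripper_force: 30.0
```

```bash
python3 cam.py w6
```

```text
t 14.4 TCP in scope [-90.7  -0.3] z 0.1899 rot [ 3.1414 -0.0053  0.1445] F [ 1.1  1.2 -3.9] M [ 0.19 -0.03 -0.  ]
x -72 [186.7, 174.4, 187.0]
x -65 [183.5, 174.3, 183.8]
x -55 [178.3, 174.2, 178.2]
x -45 [180.7, 174.0, 180.8]
```

Emit:
{"name": "jog_arm", "arguments": {
  "targets": [
    {"dx": 0.5, "dy": 0, "dz": 0.2, "rx": 0, "ry": -0.002, "rz": 0, "gripper": 1},
    {"dx": 2, "dy": 0, "dz": 0.4, "rx": 0, "ry": -0.004, "rz": 0, "gripper": 1},
    {"dx": 4.5, "dy": 0, "dz": 0.6, "rx": 0, "ry": -0.004, "rz": 0, "gripper": 1},
    {"dx": 7, "dy": 0, "dz": 0.6, "rx": 0, "ry": -0.004, "rz": 0, "gripper": 1},
    {"dx": 9.5, "dy": -0.1, "dz": 0.6, "rx": 0, "ry": -0.004, "rz": 0, "gripper": 1},
    {"dx": 12, "dy": -0.1, "dz": 0.6, "rx": 0, "ry": -0.004, "rz": 0, "gripper": 1},
    {"dx": 14, "dy": -0.1, "dz": 0.6, "rx": 0, "ry": -0.004, "rz": 0, "gripper": 1},
    {"dx": 16, "dy": -0.1, "dz": 0.6, "rx": 0, "ry": -0.004, "rz": 0, "gripper": 1}
  ]
}}

```text
t: 15.07
eef_pos: [0.6048, -0.1618, 0.1893]
ee_rot: [-3.142, 0.0, 0.144]
force: [-3.2, -0.7, -3.1]
width: 0.0554
gripper_force: 30.0
```

```bash
python3 cam.py w7
```

```text
t 15.12 TCP in scope [-75.2  -0.4] z 0.1894 rot [ 3.1415e+00 -1.1000e-03  1.4430e-01] F [ 0.6  0.7 -4.7] M [ 0.07  0.04 -0.03]
x -72 [186.5, 174.1, 187.0]
x -65 [183.5, 174.2, 183.6]
x -55 [178.1, 174.0, 178.3]
x -45 [180.6, 174.1, 180.5]
```

Emit:
{"name": "jog_arm", "arguments": {
  "targets": [
    {"dx": 0.5, "dy": 0, "dz": 0.2, "rx": 0, "ry": 0, "rz": 0, "gripper": 1},
    {"dx": 2, "dy": 0, "dz": 0.4, "rx": 0, "ry": 0, "rz": 0, "gripper": 1},
    {"dx": 4.5, "dy": -0.1, "dz": 0.4, "rx": 0, "ry": 0, "rz": 0, "gripper": 1},
    {"dx": 7, "dy": -0.1, "dz": 0.4, "rx": 0, "ry": 0, "rz": 0, "gripper": 1},
    {"dx": 10, "dy": -0.2, "dz": 0.4, "rx": 0, "ry": 0, "rz": 0, "gripper": 1},
    {"dx": 13, "dy": -0.2, "dz": 0.4, "rx": 0, "ry": 0, "rz": 0, "gripper": 1},
    {"dx": 16, "dy": -0.3, "dz": 0.4, "rx": 0, "ry": 0, "rz": 0, "gripper": 1},
    {"dx": 18, "dy": -0.3, "dz": 0.4, "rx": 0, "ry": 0, "rz": 0, "gripper": 1}
  ]
}}

```text
t: 15.78
eef_pos: [0.6228, -0.1589, 0.189]
ee_rot: [3.142, 0.0, 0.144]
force: [-5.4, -0.7, -1.5]
width: 0.0555
gripper_force: 30.0
```

```bash
python3 cam.py w8
```

```text
t 15.83 TCP in scope [-57.1  -0.3] z 0.189 rot [ 3.1413e+00 -1.0000e-03  1.4450e-01] F [-0.1  0.2 -4.4] M [-0.07 -0.06  0.04]
x -72 [174.2, 173.6, None]
x -65 [182.5, 173.8, 182.5]
x -55 [177.7, 173.8, 177.9]
x -45 [180.5, 173.7, 180.4]
```

View pics/w8.png

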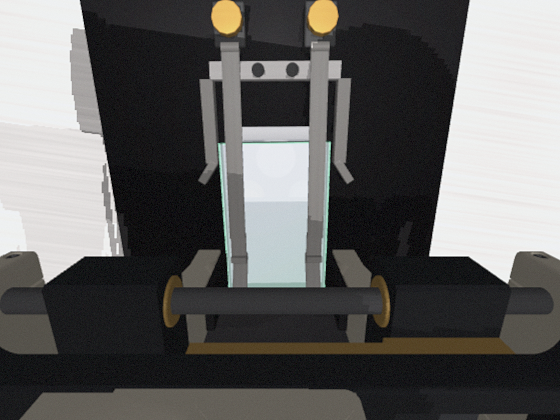

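The glass sits between the guides (inner faces at columns 214 and 336), centred, with the stop bar at row ~75.

Emit:
{"name": "jog_arm", "arguments": {
  "targets": [
    {"dx": 0.5, "dy": 0, "dz": 0.1, "rx": 0, "ry": 0, "rz": 0, "gripper": 1},
    {"dx": 2, "dy": 0, "dz": 0.1, "rx": 0, "ry": 0, "rz": 0, "gripper": 1},
    {"dx": 4.5, "dy": -0.1, "dz": 0.1, "rx": 0, "ry": 0, "rz": 0, "gripper": 1},
    {"dx": 7.5, "dy": -0.1, "dz": 0.1, "rx": 0, "ry": 0, "rz": 0, "gripper": 1},
    {"dx": 10.5, "dy": -0.2, "dz": 0.1, "rx": 0, "ry": 0, "rz": 0, "gripper": 1},
    {"dx": 13.5, "dy": -0.2, "dz": 0.1, "rx": 0, "ry": 0, "rz": 0, "gripper": 1},
    {"dx": 16.5, "dy": -0.3, "dz": 0.1, "rx": 0, "ry": 0, "rz": 0, "gripper": 1},
    {"dx": 18.5, "dy": -0.3, "dz": 0.1, "rx": 0, "ry": 0, "rz": 0, "gripper": 1}
  ]
}}

```text
t: 16.5
eef_pos: [0.6408, -0.156, 0.1889]
ee_rot: [3.141, 0.0, 0.144]
force: [-5.1, -0.3, -1.0]
width: 0.0553
gripper_force: 30.0
```

```bash
python3 cam.py w9; python3 - <<'E'
from h import *
import pickle
f=pickle.load(open('w9.pkl','rb')); g=f['frame'].astype(int).sum(2)
e=np.array([np.cos(.1515),np.sin(.1515)]);o=np.array([679.9,-149.9])
for u in (262,275,290): print(g[85:150,u].tolist())
for v in range(90,150,5): print(v,[round(float((onplane(f,275,v,z)[:2]*1000-o)@e),1) for z in (.165,.172,.173)])
E
```

```text
t 16.55 TCP in scope [-38.8  -0.1] z 0.189 rot [ 3.1414e+00 -6.0000e-04  1.4440e-01] F [-0.1 -0.9 -3.5] M [-0.18  0.09  0.04]
x -72 [186.4, None, 186.5]
x -65 [183.9, None, 184.0]
x -55 [None, None, None]
x -45 [180.5, 173.8, 180.4]
[95, 90, 106, 96, 93, 101, 99, 105, 90, 105, 97, 82, 104, 93, 95, 84, 73, 346, 519, 555, 407, 236, 159, 173, 164, 174, 166, 173, 178, 157, 157, 305, 517, 559, 382, 158, 73, 95, 83, 83, 81, 94, 85, 77, 92, 74, 96, 99, 75, 100, 85, 91, 84, 59, 87, 70, 110, 299, 602, 655, 631, 631, 631, 629, 632]
[98, 101, 102, 85, 106, 99, 83, 97, 93, 104, 102, 102, 92, 108, 97, 86, 57, 397, 524, 544, 542, 540, 529, 525, 538, 531, 539, 537, 547, 535, 532, 531, 526, 544, 344, 129, 95, 71, 76, 87, 82, 87, 99, 92, 71, 95, 88, 98, 84, 80, 88, 93, 67, 82, 83, 51, 148, 366, 632, 639, 629, 623, 629, 626, 628]
[84, 114, 91, 103, 89, 100, 101, 71, 101, 104, 91, 85, 100, 96, 93, 83, 63, 416, 549, 433, 234, 176, 181, 175, 187, 193, 176, 189, 190, 189, 171, 172, 371, 428, 299, 116, 78, 82, 85, 84, 85, 93, 76, 83, 89, 76, 89, 88, 93, 87, 98, 88, 74, 89, 82, 67, 187, 482, 630, 637, 622, 630, 635, 635, 626]
90 [55.8, 55.1, 55.0]
95 [53.4, 52.9, 52.8]
100 [51.1, 50.6, 50.6]
105 [48.7, 48.3, 48.3]
110 [46.3, 46.0, 46.0]
115 [43.8, 43.7, 43.7]
120 [41.4, 41.4, 41.4]
125 [38.9, 39.0, 39.0]
130 [36.4, 36.6, 36.6]
135 [33.9, 34.2, 34.2]
140 [31.3, 31.8, 31.8]
145 [28.8, 29.3, 29.4]
```

Stop face is at x≈41.7 and the glass front at 30.8, which leaves about 10.9 mm.

Emit:
{"name": "jog_arm", "arguments": {
  "targets": [
    {"dx": 0.5, "dy": 0, "dz": 0, "rx": 0, "ry": 0, "rz": 0, "gripper": 1},
    {"dx": 1.5, "dy": 0, "dz": 0, "rx": 0, "ry": 0, "rz": 0, "gripper": 1},
    {"dx": 2.5, "dy": 0, "dz": 0, "rx": 0, "ry": 0, "rz": 0, "gripper": 1},
    {"dx": 3.5, "dy": 0, "dz": 0, "rx": 0, "ry": 0, "rz": 0, "gripper": 1},
    {"dx": 4.5, "dy": -0.1, "dz": 0, "rx": 0, "ry": 0, "rz": 0, "gripper": 1},
    {"dx": 5.5, "dy": -0.1, "dz": 0, "rx": 0, "ry": 0, "rz": 0, "gripper": 1},
    {"dx": 6.5, "dy": -0.1, "dz": 0, "rx": 0, "ry": 0, "rz": 0, "gripper": 1},
    {"dx": 7, "dy": -0.1, "dz": 0, "rx": 0, "ry": 0, "rz": 0, "gripper": 1}
  ]
}}

```text
t: 17.22
eef_pos: [0.6481, -0.1547, 0.1889]
ee_rot: [3.142, -0.001, 0.144]
force: [-2.7, 0.1, -1.5]
width: 0.0557
gripper_force: 30.0
```

Emit:
{"name": "jog_arm", "arguments": {
  "targets": [
    {"dx": 0.3, "dy": 0, "dz": 0, "rx": 0, "ry": 0, "rz": 0, "gripper": 1},
    {"dx": 0.6, "dy": 0, "dz": 0, "rx": 0, "ry": 0, "rz": 0, "gripper": 1},
    {"dx": 0.9, "dy": 0, "dz": 0, "rx": 0, "ry": 0, "rz": 0, "gripper": 1},
    {"dx": 1.2, "dy": 0, "dz": 0, "rx": 0, "ry": 0, "rz": 0, "gripper": 1},
    {"dx": 1.5, "dy": 0, "dz": 0, "rx": 0, "ry": 0, "rz": 0, "gripper": 1},
    {"dx": 1.8, "dy": 0, "dz": 0, "rx": 0, "ry": 0, "rz": 0, "gripper": 1},
    {"dx": 2, "dy": 0, "dz": 0, "rx": 0, "ry": 0, "rz": 0, "gripper": 1},
    {"dx": 2, "dy": 0, "dz": 0, "rx": 0, "ry": 0, "rz": 0, "gripper": 1}
  ]
}}

```text
t: 17.88
eef_pos: [0.6495, -0.1546, 0.1889]
ee_rot: [3.142, 0.0, 0.144]
force: [-4.8, -0.2, -0.5]
width: 0.0555
gripper_force: 30.0
```

```bash
python3 cam.py w10
```

```text
t 17.93 TCP in scope [-30.8  -0.1] z 0.1889 rot [3.1415e+00 3.0000e-04 1.4420e-01] F [-6.   0.5 -0.4] M [-0.23  1.87 -0.02]
x -72 [179.9, 165.8, 180.4]
x -65 [177.1, None, 177.0]
x -55 [None, None, None]
x -45 [174.8, 173.6, 174.8]
```

Both clips have snapped down. Now I creep to the stop.

Emit:
{"name": "jog_arm", "arguments": {
  "targets": [
    {"dx": 0.3, "dy": 0, "dz": 0, "rx": 0, "ry": 0, "rz": 0, "gripper": 1},
    {"dx": 0.6, "dy": 0, "dz": 0, "rx": 0, "ry": 0, "rz": 0, "gripper": 1},
    {"dx": 0.9, "dy": 0, "dz": 0, "rx": 0, "ry": 0, "rz": 0, "gripper": 1},
    {"dx": 1.2, "dy": 0, "dz": 0, "rx": 0, "ry": 0, "rz": 0, "gripper": 1},
    {"dx": 1.5, "dy": 0, "dz": 0, "rx": 0, "ry": 0, "rz": 0, "gripper": 1},
    {"dx": 1.8, "dy": 0, "dz": 0, "rx": 0, "ry": 0, "rz": 0, "gripper": 1},
    {"dx": 2, "dy": 0, "dz": 0, "rx": 0, "ry": 0, "rz": 0, "gripper": 1},
    {"dx": 2, "dy": 0, "dz": 0, "rx": 0, "ry": 0, "rz": 0, "gripper": 1}
  ]
}}

```text
t: 18.6
eef_pos: [0.6514, -0.1544, 0.189]
ee_rot: [3.142, 0.0, 0.144]
force: [-5.8, -0.4, 0.1]
width: 0.0557
gripper_force: 30.0
```

```bash
cat > gap.py <<'E'
from h import *
import pickle,sys
f=pickle.load(open(sys.argv[1]+'.pkl','rb')); g=f['frame'].astype(int).sum(2)
for u in (256,265,275,285,294): print(u,g[105:155,u].tolist())
E
python3 cam.py w11; python3 gap.py w11
```

```text
t 18.65 TCP in scope [-28.9  -0.1] z 0.1889 rot [3.1415e+00 5.0000e-04 1.4410e-01] F [-5.9  0.4  0.2] M [-0.3   2.04 -0.04]
x -72 [179.9, 165.7, 180.0]
x -65 [177.0, 165.8, 177.2]
x -55 [None, None, None]
x -45 [None, None, None]
256 [108, 70, 84, 87, 99, 86, 84, 77, 94, 87, 90, 89, 91, 89, 97, 78, 75, 92, 84, 43, 241, 503, 555, 399, 202, 162, 171, 173, 173, 177, 176, 171, 182, 196, 321, 397, 477, 362, 594, 656, 635, 634, 627, 626, 620, 628, 629, 619, 618, 629]
265 [92, 94, 97, 72, 85, 93, 86, 95, 99, 86, 86, 94, 101, 83, 86, 104, 74, 96, 84, 67, 254, 509, 542, 533, 541, 457, 445, 407, 322, 267, 303, 328, 366, 510, 538, 531, 508, 358, 594, 645, 630, 626, 625, 630, 623, 621, 634, 627, 626, 621]
275 [97, 107, 89, 100, 95, 91, 101, 94, 88, 99, 112, 99, 99, 89, 78, 99, 96, 102, 72, 61, 279, 506, 537, 533, 532, 529, 532, 533, 525, 529, 535, 542, 525, 526, 530, 530, 520, 415, 607, 640, 624, 628, 632, 626, 623, 620, 636, 629, 628, 627]
285 [89, 86, 90, 100, 100, 94, 103, 88, 91, 106, 86, 81, 100, 100, 87, 88, 95, 62, 95, 42, 307, 512, 535, 541, 535, 540, 508, 476, 471, 475, 470, 530, 539, 541, 496, 489, 418, 425, 610, 638, 633, 631, 632, 621, 630, 626, 627, 625, 628, 619]
294 [95, 102, 76, 98, 100, 90, 99, 91, 100, 89, 93, 94, 101, 94, 77, 79, 83, 95, 91, 68, 381, 540, 517, 301, 179, 161, 168, 174, 165, 173, 180, 175, 176, 158, 351, 526, 421, 498, 626, 635, 630, 629, 632, 618, 633, 634, 622, 622, 630, 624]
```

Emit:
{"name": "jog_arm", "arguments": {
  "targets": [
    {"dx": 0.2, "dy": 0, "dz": 0, "rx": 0, "ry": 0, "rz": 0, "gripper": 1},
    {"dx": 0.4, "dy": 0, "dz": 0, "rx": 0, "ry": 0, "rz": 0, "gripper": 1},
    {"dx": 0.6, "dy": 0, "dz": 0, "rx": 0, "ry": 0, "rz": 0, "gripper": 1},
    {"dx": 0.8, "dy": 0, "dz": 0, "rx": 0, "ry": 0, "rz": 0, "gripper": 1},
    {"dx": 1, "dy": 0, "dz": 0, "rx": 0, "ry": 0, "rz": 0, "gripper": 1},
    {"dx": 1, "dy": 0, "dz": 0, "rx": 0, "ry": 0, "rz": 0, "gripper": 1},
    {"dx": 1, "dy": 0, "dz": 0, "rx": 0, "ry": 0, "rz": 0, "gripper": 1},
    {"dx": 1, "dy": 0, "dz": 0, "rx": 0, "ry": 0, "rz": 0, "gripper": 1}
  ]
}}

```text
t: 19.32
eef_pos: [0.6515, -0.1544, 0.1889]
ee_rot: [-3.142, 0.002, 0.144]
force: [-7.5, -0.7, 2.8]
width: 0.0552
gripper_force: 30.0
```

Emit:
{"name": "jog_arm", "arguments": {
  "targets": [
    {"dx": 0.2, "dy": 0, "dz": -0.1, "rx": 0, "ry": 0, "rz": 0, "gripper": 1},
    {"dx": 0.4, "dy": 0, "dz": -0.1, "rx": 0, "ry": 0, "rz": 0, "gripper": 1},
    {"dx": 0.6, "dy": 0, "dz": -0.1, "rx": 0, "ry": 0, "rz": 0, "gripper": 1},
    {"dx": 0.8, "dy": 0, "dz": -0.1, "rx": 0, "ry": 0, "rz": 0, "gripper": 1},
    {"dx": 1, "dy": 0, "dz": -0.1, "rx": 0, "ry": 0, "rz": 0, "gripper": 1},
    {"dx": 1, "dy": 0, "dz": -0.1, "rx": 0, "ry": 0, "rz": 0, "gripper": 1},
    {"dx": 1, "dy": 0, "dz": -0.1, "rx": 0, "ry": 0, "rz": 0, "gripper": 1},
    {"dx": 1, "dy": 0, "dz": -0.1, "rx": 0, "ry": 0, "rz": 0, "gripper": 1}
  ]
}}

```text
t: 19.98
eef_pos: [0.6515, -0.1543, 0.1889]
ee_rot: [-3.141, 0.004, 0.144]
force: [-11.9, 0.3, 3.1]
width: 0.0554
gripper_force: 30.0
```

```bash
python3 cam.py w12; python3 gap.py w12 | cut -c1-60 >/dev/null; python3 - <<'E'
from meas import *
import pickle
f=pickle.load(open('w12.pkl','rb'))
edge(f,.173,'v',245,305,(160,138),False,450,'far edge glass/bar')
E
```

```text
t 20.03 TCP in scope [-28.7  -0.2] z 0.1889 rot [-3.1413  0.004   0.1438] F [-11.6   1.7   3.4] M [-0.27  4.17 -0.02]
x -72 [179.7, 165.7, 180.2]
x -65 [176.9, 166.1, 177.3]
x -55 [None, None, None]
x -45 [None, None, None]
far edge glass/bar 36 ang -1.4251 pt 720.6 -140.7
```

Push rises to 12 N with no motion and both clips are down, so the glass is home. I relax the push, then let go.

Emit:
{"name": "jog_arm", "arguments": {
  "targets": [
    {"dx": -0.5, "dy": 0, "dz": -0.1, "rx": 0, "ry": 0, "rz": 0, "gripper": 1},
    {"dx": -1, "dy": 0, "dz": -0.1, "rx": 0, "ry": 0, "rz": 0, "gripper": 1},
    {"dx": -1.5, "dy": 0, "dz": -0.1, "rx": 0, "ry": 0, "rz": 0, "gripper": 1},
    {"dx": -2, "dy": 0, "dz": -0.1, "rx": 0, "ry": 0, "rz": 0, "gripper": 1},
    {"dx": -2, "dy": 0, "dz": -0.1, "rx": 0, "ry": 0, "rz": 0, "gripper": 1},
    {"dx": -2, "dy": 0, "dz": -0.1, "rx": 0, "ry": 0, "rz": 0, "gripper": 1},
    {"dx": -2, "dy": 0, "dz": -0.1, "rx": 0, "ry": 0, "rz": 0, "gripper": 1},
    {"dx": -2, "dy": 0, "dz": -0.1, "rx": 0, "ry": 0, "rz": 0, "gripper": 1}
  ]
}}

```text
t: 20.7
eef_pos: [0.6514, -0.1544, 0.189]
ee_rot: [3.142, 0.001, 0.144]
force: [-5.4, -1.2, -1.0]
width: 0.0552
gripper_force: 30.0
```

Emit:
{"name": "jog_arm", "arguments": {
  "targets": [
    {"dx": 0, "dy": 0, "dz": 0, "rx": 0, "ry": 0, "rz": 0, "gripper": 0.3},
    {"dx": 0, "dy": 0, "dz": 0, "rx": 0, "ry": 0, "rz": 0, "gripper": 0.25},
    {"dx": 0, "dy": 0, "dz": 0, "rx": 0, "ry": 0, "rz": 0, "gripper": 0.2},
    {"dx": 0, "dy": 0, "dz": 0, "rx": 0, "ry": 0, "rz": 0, "gripper": 0.15},
    {"dx": 0, "dy": 0, "dz": 0, "rx": 0, "ry": 0, "rz": 0, "gripper": 0.1},
    {"dx": 0, "dy": 0, "dz": 0, "rx": 0, "ry": 0, "rz": 0, "gripper": 0.1},
    {"dx": 0, "dy": 0, "dz": 0, "rx": 0, "ry": 0, "rz": 0, "gripper": 0.1},
    {"dx": 0, "dy": 0, "dz": 0, "rx": 0, "ry": 0, "rz": 0, "gripper": 0.1}
  ]
}}

```text
t: 21.37
eef_pos: [0.6517, -0.1542, 0.1891]
ee_rot: [3.142, -0.0, 0.144]
force: [0.7, 1.0, -0.3]
width: 0.0787
gripper_force: 0.0
```

Emit:
{"name": "jog_arm", "arguments": {
  "targets": [
    {"dx": 0, "dy": 0, "dz": -5, "rx": 0, "ry": 0, "rz": 0, "gripper": 0.1},
    {"dx": 0, "dy": 0, "dz": -15, "rx": 0, "ry": 0, "rz": 0, "gripper": 0.1},
    {"dx": 0, "dy": 0, "dz": -35, "rx": 0, "ry": 0, "rz": 0, "gripper": 0.1},
    {"dx": 0, "dy": 0, "dz": -60, "rx": 0, "ry": 0, "rz": 0, "gripper": 0.1},
    {"dx": -10, "dy": 0, "dz": -85, "rx": 0, "ry": 0, "rz": 0, "gripper": 0.1},
    {"dx": -30, "dy": 0, "dz": -105, "rx": 0, "ry": 0, "rz": 0, "gripper": 0.1},
    {"dx": -50, "dy": 0, "dz": -115, "rx": 0, "ry": 0, "rz": 0, "gripper": 0.1},
    {"dx": -60, "dy": 0, "dz": -120, "rx": 0, "ry": 0, "rz": 0, "gripper": 0.1}
  ]
}}

```text
t: 22.03
eef_pos: [0.5914, -0.1633, 0.3128]
ee_rot: [3.141, -0.004, 0.144]
force: [-0.3, 0.3, 0.4]
width: 0.0786
gripper_force: 0.0
```

Emit:
{"name": "jog_arm", "arguments": {
  "targets": [
    {"dx": -20, "dy": 0, "dz": 0, "rx": 0, "ry": 0, "rz": 0, "gripper": 0.1},
    {"dx": -40, "dy": 0, "dz": 0, "rx": 0, "ry": 0, "rz": 0, "gripper": 0.1},
    {"dx": -50, "dy": 0, "dz": 0, "rx": 0, "ry": 0, "rz": 0, "gripper": 0.1},
    {"dx": -50, "dy": 0, "dz": 0, "rx": 0, "ry": 0, "rz": 0, "gripper": 0.1},
    {"dx": -50, "dy": 0, "dz": 0, "rx": 0, "ry": 0, "rz": 0, "gripper": 0.1},
    {"dx": -50, "dy": 0, "dz": 0, "rx": 0, "ry": 0, "rz": 0, "gripper": 0.1},
    {"dx": -50, "dy": 0, "dz": 0, "rx": 0, "ry": 0, "rz": 0, "gripper": 0.1},
    {"dx": -50, "dy": 0, "dz": 0, "rx": 0, "ry": 0, "rz": 0, "gripper": 0.1}
  ]
}}

```text
t: 22.7
eef_pos: [0.5433, -0.1699, 0.3086]
ee_rot: [-3.142, 0.001, 0.144]
force: [1.1, 0.4, 0.8]
width: 0.0788
gripper_force: 0.0
```

```bash
python3 cam.py w13
```

```text
t 22.75 TCP in scope [-138.1    0.8] z 0.3086 rot [-3.1415e+00  8.0000e-04  1.4440e-01] F [0.1 0.5 0.2] M [ 0.01 -0.09  0.01]
x -72 [179.7, 165.9, 179.3]
x -65 [177.4, 165.7, 177.5]
x -55 [172.2, 165.8, 172.4]
x -45 [175.3, 166.2, 175.4]
```

View pics/w13.png

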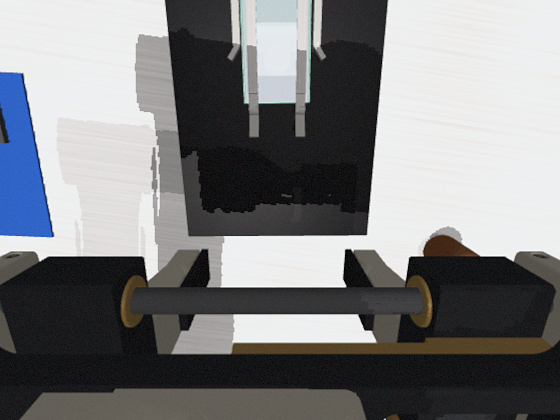

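The glass lies under both clips, near edge at row 103 (columns 243–310), with both clips down and the gripper clear. I do one check of the near edge, then hand in.

```bash
python3 - <<'E'
from meas import *
import pickle
f=pickle.load(open('w13.pkl','rb'))
e=np.array([np.cos(.1515),np.sin(.1515)]);o=np.array([679.9,-149.9])
for z in (.165,.173):
    p,_=edge(f,z,'v',262,294,(125,90),True,300,'near'); print((p-o)@e)
p,_=edge(f,.165,'v',230,360,(250,220),False,300,'stage front'); print((p-o)@e)
E
```

```text
near 32 ang -1.4069 pt 638.0 -156.7
-42.47987242843114
near 32 ang -1.4069 pt 637.5 -156.8
-42.90923792096978
stage front 124 ang -1.4185 pt 519.0 -204.8
-167.38299821108183
```

```bash
python3 -c "
from station import arm
print(arm.job_done())"
```

```text
the job is handed in; nothing more can be done
None
```

I slid the sight glass in flat until the push rose to about 12 N with no further movement, so it is against the end stop (it sits about 0.01 rad askew, so one corner may be some 0.5 mm off). Both clips are down behind its near edge, the gripper is clear, the blank, jar, bottle and wrench were never touched, and I handed the job in at about 23 s.

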